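# Seat the deburring brush wheel in its stand

## Task

Lift the brush wheel out of its wooden rest and lower its axle into the two open slots of the deburring stand, pressing it gently past the spring catches until both ends sit evenly on the bottom of their slots; then let go. The head with the slots may be clamped off the middle of the stand, so feel for the slots, never push the wheel on the stand with more than about 40 N, do not drop it in, and leave the other things on the bench where they are.

Things in the scene. Friction and masses are not known exactly. Their poses are not given: they have to be found in the camera images.
- wheel_centre (a point): Centre of the loose brush wheel: an upright brass-bristle disc, 80 mm diameter, 18 mm thick, flat faces, on a steel axle 10 mm thick and 150 mm long; 0.2 to 0.37 kg. Its y axis runs along the axle; it may be turned about that axis by any amount. The flat faces can be pinched from above in the part above the axle.
- wheel: The same brush wheel and axle; origin and axes as wheel_centre. Two collars, 18 mm in diameter, sit on the axle, their inner faces 50 mm and outer faces 56 mm from the centre on either side.
- axle_end_a (a point): Centre of the end face of the axle, 75 mm from wheel_centre along its +y axis.
- axle_end_b (a point): Centre of the other end face of the axle, 75 mm from wheel_centre along its -y axis. The wheel is the same both ways round.
- rest: Wooden rest, fixed: base board 100 x 150 x 12 mm, two posts 12 mm thick with open V notches, 132 mm apart (centre to centre) along its y axis. Origin under the centre of the base, z up. At the start the axle lies in both notches, its centre 56.6 mm above the bench; the posts reach 74 mm high.
- stand: Deburring stand, fixed: grey base plate 130 x 180 x 14 mm with an aluminium cross-slide head carrying two upright cheeks. Origin under the centre of the base plate, z up, y along the line of the two slots. The head is clamped up to 16 mm either way in x from the origin; how far is not measured (this is the pose of the base), so the slots are to be found by feel or by eye.
- stand_tops (a point): Point of the stand 98 mm above its origin, level with the flat tops of the cheeks. The cheeks are 8 mm thick, their middles 64 mm either side in y (120 mm clear between them), 80 mm long in x and centred on the head. The axle's centre is 103 mm above the stand's origin when it lies on the tops.
- stand_seat (a point): Point of the stand 73 mm above its origin: the height of the axle's centre when it bottoms. Each cheek has one slot open upwards in the middle of its length, 12.5 mm wide, with a 45 degree lead-in 2 mm wide and deep on each side of the mouth; its floor is flat, 68 mm above the origin. The two slots are in line along y.
- stand_catch (a point): Point of the stand 79.5 mm above its origin, level with the spring catches. In each slot a rounded steel nose of 10 mm radius stands 4 mm out of the +x wall and gives way in +x. The axle, first touching them with its centre at about 87 mm, must be pushed past both (about 9 to 20 N altogether, wheel's weight aside); they then hold it down.
- padlock: Bystander, to be left alone: brass padlock lying flat, 72 x 44 x 20 mm; origin at the middle of its underside.
- fob: Bystander, to be left alone: black car-key fob lying flat, about 90 x 34 x 13 mm; origin at the middle of its underside.
- tin: Bystander, to be left alone: open steel tin, 68 mm across, 62 mm high; origin at the middle of its underside.
- oil: Bystander, to be left alone: white bottle with a red cap, 44 mm across, 110 mm high; origin at the middle of its underside.
- lock_cylinder: Bystander, to be left alone: brass lock cylinder lying, 62 x 24 x 28 mm; origin at the middle of its underside.
Mind the look-alikes: they are no part of the job. There is more than one size of the stand; the one meant has the size given above.

How it is judged:
By the outcome, as a careful person would: the job done as asked, in the order asked, and still so for the second after the job is handed in, with the robot touching nothing.
It also fails if it takes over 70 s, if anything falls off the work surface, if the arm or the gripper's body presses on something with over 40 N, if the wrist force passes 120 N, or if a joint passes its speed limit or range.

## Robot

A 6-joint arm with a two-finger parallel gripper is mounted at the origin on the work surface. World frame = base frame: x ahead of the robot, y to its left, z up, the work surface at z = 0. Lengths are in m, angles in rad, forces in N, time in s.
With the tool pointing down it reaches from about 0.325 to 0.9 m from the base axis. Payload 6.1 kg.
Tool frame: the origin (TCP) lies midway between the tips of the shut fingers; the grasp point (between the pads) lies 19 mm behind it; z points along the fingers, y is the line along which they close (so a half turn about z gives the same grasp; the last joint's range is limited). The gripper opens to 87 mm and grips with 3 to 60 N. Pads are 19 mm wide; open, the fingers measure 117 mm over their backs; the gripper's body (75 mm by 190 mm) begins 51 mm behind the grasp point.
Start: joints at [-1.283, 0.22, 1.526, -0, 1.395, -0.126], TCP at [0.251, -0.572, 0.223] pointing down, gripper open.
Joint ranges: [-2.98, 2.98], [-0.91, 2.08], [0.09, 2.57], [-1.24, 4.39], [0.2, 2.65], [-2.68, 2.68]. Speed limits (rad/s): [2.57, 2.57, 3.01, 3.14, 3.14, 3.14].

## Interface

Orientations are given as a unit quaternion [w, x, y, z].
In Python, from workcell import r gives the robot as it stands.
- The arm moves only by the tool step_arm, never from a script. Its argument "commands" is one flat list of numbers, 4 for each row, row after row: the shift along the tool's x, y, z scaled (see below), then the turn about the tool's z scaled (see below). In form: [dx, dy, dz, yaw, dx, dy, dz, yaw, ...]. A call has 1 to 10 rows; each row is the pose to reach, as a shift and turn from the pose commanded when the call began, along the tool's axes at that moment; what a row does not reach only later rows make up. The controller multiplies each number of a shift by 250 mm and each number of a turn by 45 degrees. A row lasts 1/8 s, in which the tool goes at most 62.5 mm and 10.7 degrees, less where a joint would pass 70% of its speed; a pose out of reach is approached as far as the arm can. A call with a number of a shift or a turn outside -1 to 1 is refused whole. A call with a gripper value outside its range is refused whole. "claw" is the gripper command: -1 is shut, 1 is fully open, values between are in proportion, set as the call begins (left out, the last holds). The fingers move at their own pace and stop on an object; "grip_force" is the grip in N (left out, the last holds). Time passes only in rows, so rows that repeat a pose let the fingers close. It gives the time, the measured TCP pose, the force, the opening and the grip force at its end, in the units of the state.
- r.observe(): the state, without advancing time (a new reading comes with each control period).
- r.snapshot(name): name is "scene" or "top"; returns (picture, depth): 400x640x3 uint8, red, green, blue; 400x640 float32, m along the optical axis (not along the pixel's ray), 0 where there is no reading.
- r.camera_info(name): a dict with "camera_matrix" (3x3 intrinsics, pixels), "dist_coeffs" ([k1, k2, p1, p2, k3] as OpenCV has them; the pictures are not rectified), "position" and "attitude" of the camera in the world. Camera axes: x right, y down, z forward; pixel columns grow to the right and rows downward; lengths in m; the calibration is good to about 2 mm. A picture is of the moment at which its call begins. camera_info takes no time and is no camera call.
- r.job_done(): hands the job in; it is judged then, once.
The state is a dict: "time_s": time; "joint_positions": joint angles; "joint_vel": joint speeds; "joint_efforts": joint torques, N m; "position": TCP position; "ee_rot": TCP orientation; "wrist_force": force on the tool from outside, world axes, zero at the start; "torque": the same for the moment, N m; "opening": finger opening in m; "grasp_force": force on a finger pad.
Only numpy, scipy, OpenCV 4.12 (cv2) and the standard library are available. Lean on these libraries where they do the work, as an engineer would, in place of code of your own. Each camera call takes 0.05 s, during which the arm holds its last target. There are 200 camera calls.

## Working session

There is one attempt and no reset: what is moved stays moved. The work goes in short steps, Python scripts to look and compute and a tool call to move; the robot and the scene stay as the last step left them, time stands still between calls to the robot, and variables do not carry over. Pictures are saved under pics/ and viewed, at most 10 in all, crops included, and the job is handed in when it is done.

Besides the shell and the picture viewer there is one more tool, called after ">>>" as a command line: name --argument value ..., lists and objects as JSON in quotes. step_arm: Moves the arm, as the interface text tells. Shifts and turns lie within -1 to 1; 1 stands for 250 mm of shift or 45 degrees of turn. Its arguments: {"type":"object","properties":{"commands":{"type":"array","items":{"type":"number","minimum":-1,"maximum":1}},"claw":{"type":"number"},"grip_force":{"type":"number"}},"required":["commands"]}

```bash
mkdir -p pics; cat > h.py <<'E'
from workcell import r
import numpy as np, cv2
def grab(n):
    p,d=r.snapshot(n); np.savez(f'{n}.npz',p=p,d=d); return p,d
def R(q):
    w,x,y,z=q
    from scipy.spatial.transform import Rotation as T
    return T.from_quat([x,y,z,w]).as_matrix()
def ray(n,uv):
    c=r.camera_info(n);K=np.array(c['camera_matrix'],float);D=np.array(c['dist_coeffs'],float)
    u=cv2.undistortPoints(np.array(uv,float).reshape(-1,1,2),K,D).reshape(-1,2)
    return np.array(c['position']),np.c_[u,np.ones(len(u))]@R(c['attitude']).T
def plane(n,uv,z):
    o,v=ray(n,uv); return o+v*((z-o[2])/v[:,2])[:,None]
def cloud(n,d):
    vv,uu=np.mgrid[:400,:640]; o,v=ray(n,np.c_[uu.ravel(),vv.ravel()])
    P=(o+v*d.ravel()[:,None]).reshape(400,640,3); P[d==0]=np.nan; return P
E
python3 - <<'E'
from h import *
for n in('scene','top'):
    p,d=grab(n); cv2.imwrite(f'pics/{n}0.png',p[:,:,::-1]); c=r.camera_info(n); print(n,c['position'],c['attitude'],np.array(c['camera_matrix'])[0])
print(r.observe())
E
```

```text
scene [1.11360545 0.10256871 0.86463399] [-0.18694853  0.56974779  0.76348949 -0.23983639] [400.38652018   0.         316.59716763]
top [ 0.45708227 -0.06305575  1.12178716] [ 0.03436767 -0.70483228  0.70806186 -0.02605223] [413.29270428   0.         316.69304173]
{'time_s': 0.1, 'joint_positions': array([-1.28308854e+00,  2.21136541e-01,  1.52753082e+00, -8.30541355e-06,
        1.39469906e+00, -1.26109243e-01]), 'joint_vel': array([-1.28299191e-03, -2.03988179e-03, -1.69585695e-03, -4.48698390e-05,
        1.24621412e-03, -5.36516548e-04]), 'joint_efforts': array([ 8.65331531e-04, -4.95947528e+01, -3.88518369e+01,  7.02414522e-02,
        5.16011822e-02, -2.00183473e-05]), 'position': array([ 0.25114127, -0.57169523,  0.22153523]), 'ee_rot': array([-8.83664553e-04,  9.78670155e-01,  2.05435978e-01, -7.56564571e-05]), 'wrist_force': array([-0.33601968,  0.0797369 ,  0.37228579]), 'torque': array([-0.03249367, -0.04704047,  0.05363602]), 'grasp_force': 0.0, 'opening': 0.08667676862069028}
```

View pics/top0.png

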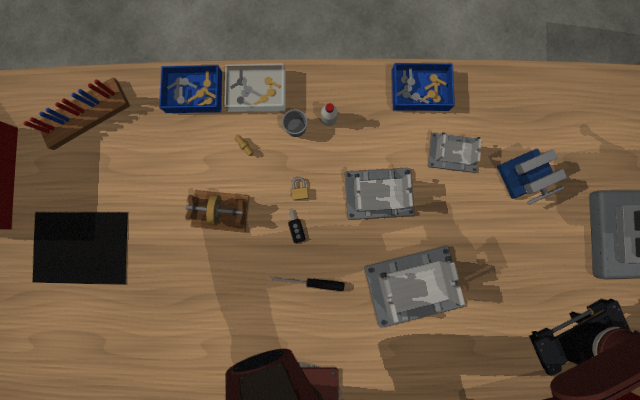

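View pics/scene0.png

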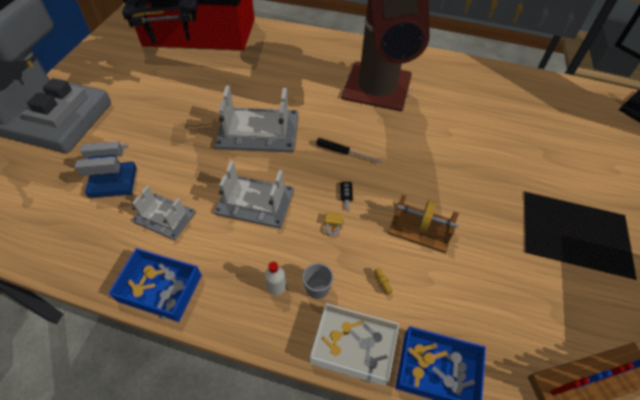

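Top view: wheel in rest at about (217,209). The medium stand at (380,193) spans about 66 px, which matches 180 mm; the large one at (415,285) and small one at (455,152) are decoys. The scene view shows the same stand at (255,200) and the wheel at (427,218).

```bash
python3 - <<'E'
from h import *
T=np.load('top.npz');S=np.load('scene.npz')
a=cv2.resize(T['p'][155:230,335:425],None,fx=6,fy=6,interpolation=cv2.INTER_CUBIC)[:,:,::-1]
b=cv2.resize(S['p'][150:230,205:300],None,fx=6,fy=6,interpolation=cv2.INTER_CUBIC)[:,:,::-1]
c=np.zeros((600,800,3),np.uint8)
a=cv2.resize(a,(400,333)); b=cv2.resize(b,(400,337)); c[:333,:400]=a; c[:337,400:]=b
w=cv2.resize(T['p'][185:235,180:255],(390,260),interpolation=cv2.INTER_CUBIC)[:,:,::-1]; c[338:598,:390]=w
w=cv2.resize(S['p'][190:255,380:465],(340,260),interpolation=cv2.INTER_CUBIC)[:,:,::-1]; c[338:598,400:740]=w
cv2.imwrite('pics/crop1.png',c)
PT=cloud('top',T['d']);PS=cloud('scene',S['d'])
def sub(P,c,rr,lo,hi):
    m=(np.hypot(P[...,0]-c[0],P[...,1]-c[1])<rr)&(P[...,2]>lo)&(P[...,2]<hi); return P[m]
cs=plane('top',[[380,193]],.05)[0]; cw=plane('top',[[217,209]],.06)[0]; print(cs,cw)
for nm,P in(('top',PT),('scene',PS)):
    for lab,c,lo,hi in(('base',cs,.007,.025),('tops',cs,.088,.108),('wheelhi',cw,.075,.11),('axle',cw,.05,.066),('restbase',cw,.006,.02)):
        q=sub(P,c,.13,lo,hi)
        if len(q)>5:
            rc=cv2.minAreaRect((q[:,:2]*1000).astype(np.float32)); print(nm,lab,len(q),np.round(np.median(q,0),4),np.round(np.array(rc[0]),1),np.round(rc[1],1),round(rc[2],1), q[:,2].max().round(4))
E
```

```text
[ 0.56228608 -0.21570557  0.05      ] [0.52185874 0.20799061 0.06      ]
top base 2056 [ 0.5649 -0.2111  0.0149] [ 559.5 -219.2] [143.  181.3] 3.2 0.025
top tops 209 [ 0.5576 -0.2783  0.0967] [ 561.7 -219.4] [ 80.3 137.9] 3.0 0.1021
top wheelhi 242 [0.5197 0.2156 0.0897] [520.4 217. ] [20.3 72. ] 84.0 0.0994
top axle 402 [0.5194 0.2083 0.0594] [519.5 217.5] [151.9  78.2] 89.8 0.066
top restbase 1183 [0.5138 0.203  0.0111] [519.9 214.8] [150.  100.8] 84.0 0.0199
scene base 1606 [ 0.603  -0.2027  0.0145] [ 568.3 -216.5] [132.4 179.7] 2.9 0.025
scene tops 220 [ 0.5613 -0.2761  0.0968] [ 562.6 -218.3] [ 83.4 138.6] 3.3 0.1007
scene wheelhi 181 [0.5348 0.2177 0.0923] [519.7 194.3] [78.3 63.3] 73.9 0.0992
scene axle 392 [0.5243 0.2188 0.0599] [526.2 219.2] [149.8  75.2] 83.5 0.066
scene restbase 1414 [0.5397 0.2109 0.0119] [521.9 216.9] [150.  104.2] 84.0 0.0198
```

View pics/crop1.png

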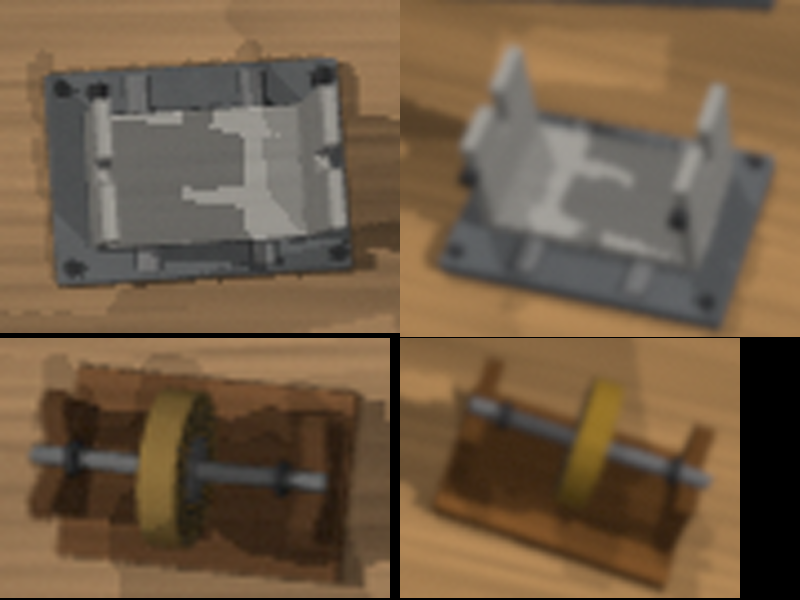

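The crops show the slots at about crop pixels (104,160) and (325,157), and the axle ends at (35,453) and (325,482). The dark catch noses aren't distinguishable.

```bash
cat >> h.py <<'E'
def go(x,y,z,ax=None):
    """scaled shift in tool axes to a world TCP target; ax = wanted tool-x heading in degrees"""
    s=r.observe(); M=R(s['ee_rot']); d=M.T@(np.array([x,y,z])-s['position'])
    h=np.degrees(np.arctan2(M[1,0],M[0,0])); yaw=0 if ax is None else (h-ax+180)%360-180
    print('t',s['time_s'],'pos',s['position'].round(4),'head',h.round(2),'tilt',M[:2,2].round(4),'F',s['wrist_force'].round(1),'T',s['torque'].round(2),'op',round(s['opening'],4),'\ncmd',(d/.25).round(4),'yaw',round(yaw/45,4))
E
python3 - <<'E'
from h import *
e=plane('top',[[186.7,207.1],[242.5,212.7]],.0566); print('axle top',e.round(4),e.mean(0),np.degrees(np.arctan2(*(e[0]-e[1])[1::-1])))
e=plane('scene',[[380+(472-400)/4,190+(404-338)/4],[380+(708-400)/4,190+(482-338)/4]],.0566); print('axle scene',e.round(4),e.mean(0),np.degrees(np.arctan2(*(e[1]-e[0])[1::-1])))
e=plane('top',[[358.4,191.],[408.2,190.4]],.098); print('slots',e.round(4),e.mean(0),np.degrees(np.arctan2(*(e[0]-e[1])[1::-1])))
# slot gap from depth: tops points along stand x per cheek
for n in('top','scene'):
    P=cloud(n,np.load(n+'.npz')['d']); c=np.array([.562,-.219]); a=np.radians(3)
    u=(P[...,0]-c[0])*np.cos(a)+(P[...,1]-c[1])*np.sin(a); v=-(P[...,0]-c[0])*np.sin(a)+(P[...,1]-c[1])*np.cos(a)
    for sg in(1,-1):
        m=(abs(v*sg-.064)<.007)&(abs(u)<.05)&(P[...,2]>.092)&(P[...,2]<.104); print(n,sg,np.sort((u[m]*1000).round(0))[::3], (v[m].min()*1000).round(1),(v[m].max()*1000).round(1))
go(.52,.217,.20,-6)
E
```

```text
axle top [[0.5273 0.2894 0.0566]
 [0.5122 0.1418 0.0566]] [0.51976371 0.21559188 0.0566    ] 84.14901622734783
axle scene [[0.5152 0.1472 0.0566]
 [0.5306 0.2943 0.0566]] [0.52291009 0.22078353 0.0566    ] 84.05364929272216
slots [[ 0.5628 -0.1551  0.098 ]
 [ 0.5638 -0.2796  0.098 ]] [ 0.5632982  -0.21733299  0.098     ] 90.41844008135614
top 1 [-40. -38. -36. -33. -31. -28. -26. -23. -21. -18. -16. -13. -11. -11.
  -8.   7.  10.  12.  15.  17.  20.  22.  24.  25.  27.  29.  32.  35.
  37.  39.] 60.4 68.6
top -1 [-40. -38. -36. -35. -33. -31. -28. -26. -25. -23. -21. -18. -16. -13.
 -11. -10.  -8.   7.   9.  10.  12.  15.  17.  20.  22.  25.  27.  28.
  30.  32.  34.  35.  38.  40.] -69.3 -59.8
scene 1 [-38. -35. -33. -29. -28. -25. -23. -19. -16. -14. -13. -10.  -7.  -5.
  -5.  11.  13.  14.  18.  19.  21.  24.  26.  28.  30.  34.  35.  37.
  39.  40.  42.] 61.0 69.9
scene -1 [-41. -37. -35. -32. -29. -28. -26. -23. -20. -17. -15. -14. -11.  -9.
  -8.  -6.  -4.  12.  13.  15.  19.  20.  22.  26.  27.  30.  31.  35.
  37.  39.  42.  43.] -68.8 -57.5
t 0.1 pos [ 0.2511 -0.5717  0.2215] head 23.71 tilt [-0.0005  0.0017] F [-0.3  0.1  0.4] T [-0.03 -0.05  0.05] op 0.0867 
cmd [ 2.2532 -2.4559  0.0909] yaw 0.6602
```

>>> step_arm --commands '[0.19, -0.2, 0, 0, 0.38, -0.41, 0, 0, 0.56, -0.61, 0, 0, 0.75, -0.82, 0, 0, 0.94, -1, 0, 0]' --claw 0.2 --grip_force 50

```text
time_s: 0.72
position: [0.3547, -0.2754, 0.2222]
ee_rot: [-0.0, 0.979, 0.205, 0.0]
wrist_force: [0.7, 0.4, -0.1]
opening: 0.0533
grasp_force: 0.0
```

>>> step_arm --commands '[0.19, -0.2, 0, 0, 0.38, -0.41, 0, 0, 0.56, -0.61, 0, 0, 0.75, -0.82, 0, 0, 0.92, -1, 0, 0]'

```text
time_s: 1.35
position: [0.4559, 0.0203, 0.2225]
ee_rot: [0.0, 0.979, 0.205, 0.0]
wrist_force: [0.9, -0.7, 0.9]
opening: 0.0524
grasp_force: 0.0
```

>>> step_arm --commands '[0.2, -0.23, 0.05, 0.22, 0.4, -0.46, 0.09, 0.44, 0.4, -0.46, 0.09, 0.66, 0.4, -0.46, 0.09, 0.66, 0.4, -0.46, 0.09, 0.66]'

```text
time_s: 1.98
position: [0.5006, 0.1633, 0.1996]
ee_rot: [0.0, 0.999, -0.051, -0.001]
wrist_force: [-0.5, -0.3, 0.2]
opening: 0.052
grasp_force: 0.0
```

```bash
python3 - <<'E'
from h import *
go(.521,.217,.067,-6); print(r.observe()['joint_positions'].round(2))
E
```

```text
t 1.975 pos [0.5006 0.1633 0.1996] head -5.84 tilt [-0.0012 -0.0007] F [-0.5 -0.3  0.2] T [ 0.06 -0.03  0.03] op 0.052 
cmd [ 0.0599 -0.2223  0.5301] yaw 0.0037
[ 0.17  0.    1.81 -0.    1.33  1.84]
```

>>> step_arm --commands '[0.06, -0.22, 0, 0, 0.06, -0.22, 0.1, 0, 0.06, -0.22, 0.25, 0, 0.06, -0.22, 0.38, 0, 0.06, -0.22, 0.45, 0, 0.06, -0.22, 0.5, 0, 0.06, -0.22, 0.53, 0, 0.06, -0.22, 0.53, 0]'

```text
time_s: 2.98
position: [0.522, 0.2168, 0.0678]
ee_rot: [-0.0, 0.999, -0.052, 0.0]
wrist_force: [0.4, -0.1, 0.6]
opening: 0.0525
grasp_force: 0.0
```

>>> step_arm --commands '[0, 0, 0, 0, 0, 0, 0, 0, 0, 0, 0, 0, 0, 0, 0, 0, 0, 0, 0, 0, 0, 0, 0, 0]' --claw -1 --grip_force 20

```text
time_s: 3.72
position: [0.5219, 0.2173, 0.0678]
ee_rot: [-0.0, 0.999, -0.052, 0.0]
wrist_force: [0.2, 2.7, 0.4]
opening: 0.018
grasp_force: 20.0
```

```bash
python3 - <<'E'
from h import *
go(.521,.217,.067,-6); print(r.observe()['grasp_force'])
E
```

```text
t 3.725 pos [0.5219 0.2173 0.0678] head -5.98 tilt [0.0004 0.0006] F [0.2 2.7 0.4] T [0.46 0.02 0.03] op 0.018 
cmd [-0.0035  0.0016  0.0031] yaw 0.0003
19.999431332107633
```

>>> step_arm --commands '[0, 0, 0, 0, 0, 0, 0, 0, 0, 0, -0.04, 0, 0, 0, -0.12, 0, 0, 0, -0.25, 0, 0, 0, -0.4, 0, 0, 0, -0.53, 0, 0, 0, -0.53, 0]' --grip_force 55

```text
time_s: 4.72
position: [0.524, 0.2172, 0.2044]
ee_rot: [-0.001, 0.999, -0.052, 0.004]
wrist_force: [0.6, -0.3, -3.0]
opening: 0.0174
grasp_force: 55.0
```

```bash
python3 - <<'E'
from h import *
go(.563,-.219,.2,3)
E
```

```text
t 4.725 pos [0.524  0.2172 0.2044] head -6.0 tilt [0.0074 0.0016] F [ 0.6 -0.3 -3. ] T [ 0.04  0.01 -0.01] op 0.0174 
cmd [0.3373 1.7192 0.0161] yaw -0.2001
```

>>> step_arm --commands '[0.03, 0.12, 0, 0, 0.06, 0.3, 0, 0, 0.1, 0.5, 0, 0, 0.14, 0.7, 0, 0, 0.17, 0.86, 0, 0]'

```text
time_s: 5.35
position: [0.5404, -0.0033, 0.1983]
ee_rot: [0.0, 0.999, -0.053, -0.001]
wrist_force: [-0.3, -0.4, -2.6]
opening: 0.0175
grasp_force: 55.0
```

>>> step_arm --commands '[0.03, 0.2, 0, 0, 0.07, 0.4, 0, -0.05, 0.11, 0.6, 0, -0.1, 0.14, 0.75, 0, -0.15, 0.17, 0.86, 0, -0.2, 0.17, 0.86, 0, -0.2, 0.17, 0.86, 0, -0.2]'

```text
time_s: 6.22
position: [0.5605, -0.2189, 0.1986]
ee_rot: [-0.001, 1.0, 0.026, -0.001]
wrist_force: [-0.1, 0.6, -3.3]
opening: 0.018
grasp_force: 55.0
```

```bash
python3 - <<'E'
from h import *
go(.563,-.219,.128,3)
p,d=grab('scene');q,e=grab('top')
c=np.zeros((560,800,3),np.uint8)
c[:400,:400]=cv2.resize(p[120:240,195:315],(400,400),interpolation=cv2.INTER_CUBIC)[:,:,::-1]
c[:400,400:]=cv2.resize(q[140:240,330:430],(400,400),interpolation=cv2.INTER_CUBIC)[:,:,::-1]
cv2.imwrite('pics/over.png',c)
E
```

```text
t 6.225 pos [ 0.5605 -0.2189  0.1986] head 2.97 tilt [-0.0022  0.0016] F [-0.1  0.6 -3.3] T [ 0.06  0.01 -0.01] op 0.018 
cmd [0.0105 0.0015 0.2822] yaw -0.0007
```

View pics/over.png

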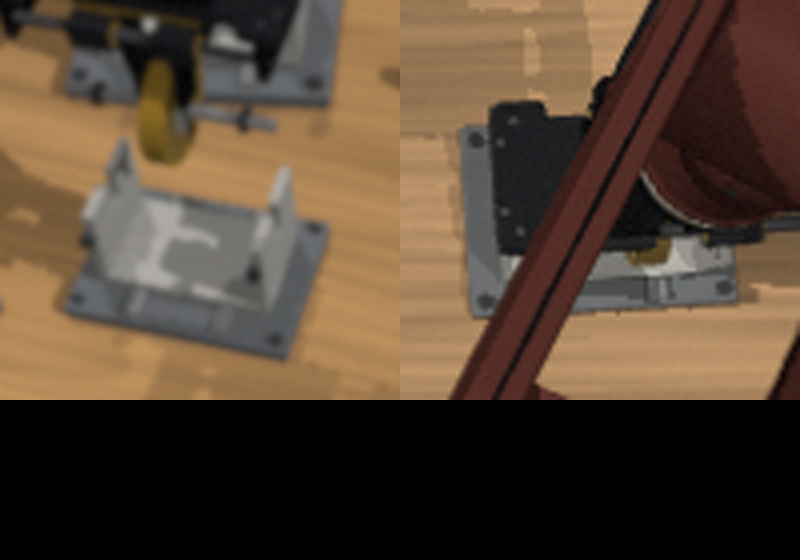

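The scene crop shows the axle, held level, roughly over the cheeks. One visible end is at about (270,125). Both cameras put the slot line at TCP x ≈ 0.564 relative to the wheel.

>>> step_arm --commands '[0.014, 0, 0.08, 0, 0.014, 0, 0.16, 0, 0.014, 0, 0.24, 0, 0.014, 0, 0.29, 0, 0.014, 0, 0.31, 0, 0.014, 0, 0.31, 0, 0.014, 0, 0.31, 0]'

```text
time_s: 7.2
position: [0.5655, -0.2198, 0.1235]
ee_rot: [0.0, 1.0, 0.026, 0.001]
wrist_force: [-0.1, 0.1, -2.4]
opening: 0.018
grasp_force: 55.0
```

>>> step_arm --commands '[0, 0, 0.006, 0, 0, 0, 0.012, 0, 0, 0, 0.018, 0, 0, 0, 0.024, 0, 0, 0, 0.03, 0, 0, 0, 0.03, 0]'

```text
time_s: 7.95
position: [0.5648, -0.2194, 0.1148]
ee_rot: [-0.0, 1.0, 0.026, -0.0]
wrist_force: [-0.6, -0.6, -2.5]
opening: 0.0177
grasp_force: 55.0
```

```bash
python3 - <<'E'
from h import *
go(.564,-.219,.106,3)
E
```

```text
t 7.95 pos [ 0.5648 -0.2194  0.1148] head 3.01 tilt [-0.0003  0.0002] F [-0.6 -0.6 -2.5] T [-0.01  0.07 -0.03] op 0.0177 
cmd [-0.003  -0.0016  0.0352] yaw 0.0002
```

>>> step_arm --commands '[0, 0, 0.004, 0, 0, 0, 0.008, 0, 0, 0, 0.012, 0, 0, 0, 0.016, 0, 0, 0, 0.016, 0]'

```text
time_s: 8.57
position: [0.5648, -0.2194, 0.1109]
ee_rot: [-0.0, 1.0, 0.026, -0.0]
wrist_force: [-0.0, 0.5, -3.4]
opening: 0.0172
grasp_force: 55.0
```

In the mouth without contact so far (axle at about 99.7 mm).

>>> step_arm --commands '[0, 0, 0.004, 0, 0, 0, 0.008, 0, 0, 0, 0.012, 0, 0, 0, 0.016, 0, 0, 0, 0.016, 0]'

```text
time_s: 9.2
position: [0.5647, -0.2194, 0.1068]
ee_rot: [-0.0, 1.0, 0.026, -0.0]
wrist_force: [0.4, 0.3, -3.5]
opening: 0.0177
grasp_force: 55.0
```

>>> step_arm --commands '[0, 0, 0.004, 0, 0, 0, 0.008, 0, 0, 0, 0.012, 0, 0, 0, 0.016, 0, 0, 0, 0.016, 0]'

```text
time_s: 9.82
position: [0.5648, -0.2194, 0.1028]
ee_rot: [-0.0, 1.0, 0.026, -0.0]
wrist_force: [-1.2, 0.2, -2.6]
opening: 0.0176
grasp_force: 55.0
```

```bash
python3 - <<'E'
from h import *
go(.564,-.219,.098,3)
E
```

```text
t 9.825 pos [ 0.5648 -0.2194  0.1028] head 3.01 tilt [-0.0003  0.    ] F [-1.2  0.2 -2.6] T [-0.04  0.37  0.02] op 0.0176 
cmd [-0.0029 -0.0019  0.0193] yaw 0.0002
```

>>> step_arm --commands '[-0.003, 0, 0.004, 0, -0.003, 0, 0.008, 0, -0.003, 0, 0.012, 0, -0.003, 0, 0.016, 0, -0.003, 0, 0.02, 0, -0.003, 0, 0.02, 0]'

```text
time_s: 10.58
position: [0.5646, -0.2195, 0.1005]
ee_rot: [0.0, 1.0, 0.026, 0.0]
wrist_force: [-5.9, 3.2, 11.3]
opening: 0.0178
grasp_force: 55.0
```

>>> step_arm --commands '[0, 0, 0.004, 0, 0, 0, 0.008, 0, 0, 0, 0.008, 0]'

```text
time_s: 10.95
position: [0.5648, -0.2196, 0.1003]
ee_rot: [0.0, 1.0, 0.026, 0.001]
wrist_force: [-10.5, 5.7, 21.3]
opening: 0.0176
grasp_force: 55.0
```

>>> step_arm --commands '[0, 0, 0.004, 0, 0, 0, 0.008, 0, 0, 0, 0.008, 0]'

```text
time_s: 11.32
position: [0.565, -0.2196, 0.1001]
ee_rot: [0.0, 1.0, 0.027, 0.001]
wrist_force: [-15.4, 7.5, 31.9]
opening: 0.0174
grasp_force: 55.0
```

Force is 32 N up with −15 N in x. The axle is riding high on the noses, near the +x wall. I'll back off, shift −x and retry.

>>> step_arm --commands '[0, 0, -0.012, 0, 0, 0, -0.024, 0, 0, 0, -0.03, 0, 0, 0, -0.03, 0]'

```text
time_s: 11.82
position: [0.5641, -0.2195, 0.101]
ee_rot: [-0.0, 1.0, 0.026, -0.0]
wrist_force: [-0.1, -0.1, -3.3]
opening: 0.0178
grasp_force: 55.0
```

```bash
python3 - <<'E'
from h import *
go(.5627,-.2194,.098,3)
E
```

```text
t 11.825 pos [ 0.5641 -0.2195  0.101 ] head 3.0 tilt [-0.0002  0.0002] F [-0.1 -0.1 -3.3] T [0.04 0.07 0.02] op 0.0178 
cmd [-0.0055 -0.0006  0.012 ] yaw 0.0001
```

>>> step_arm --commands '[-0.003, 0, 0, 0, -0.006, 0, 0, 0, -0.006, 0, 0, 0, -0.006, 0, 0, 0]'

```text
time_s: 12.32
position: [0.5626, -0.2195, 0.1015]
ee_rot: [-0.0, 1.0, 0.026, -0.0]
wrist_force: [-0.4, 0.4, -3.8]
opening: 0.0174
grasp_force: 55.0
```

```bash
python3 - <<'E'
from h import *
go(.5627,-.2194,.098,3)
E
```

```text
t 12.325 pos [ 0.5626 -0.2195  0.1015] head 3.01 tilt [-0.0001  0.0001] F [-0.4  0.4 -3.8] T [-0.01 -0.02 -0.04] op 0.0174 
cmd [ 0.0003 -0.0006  0.0139] yaw 0.0001
```

>>> step_arm --commands '[-0.004, 0, 0, 0, -0.004, 0, 0, 0, -0.004, 0, 0, 0]'

```text
time_s: 12.7
position: [0.562, -0.2196, 0.1016]
ee_rot: [0.0, 1.0, 0.026, 0.0]
wrist_force: [2.2, 0.3, -4.3]
opening: 0.0176
grasp_force: 55.0
```

>>> step_arm --commands '[-0.004, 0, 0, 0, -0.004, 0, 0, 0, -0.004, 0, 0, 0]'

```text
time_s: 13.08
position: [0.5619, -0.2196, 0.1017]
ee_rot: [0.0, 1.0, 0.026, 0.001]
wrist_force: [6.4, -0.2, -6.9]
opening: 0.0175
grasp_force: 55.0
```

The −x wall is at TCP x ≈ 0.562. I'll sit just off it and descend.

>>> step_arm --commands '[0.005, 0, 0, 0, 0.005, 0, 0.006, 0, 0.005, 0, 0.01, 0, 0.005, 0, 0.014, 0, 0.005, 0, 0.014, 0]'

```text
time_s: 13.7
position: [0.5621, -0.2197, 0.0982]
ee_rot: [0.0, 1.0, 0.026, 0.0]
wrist_force: [2.1, -0.8, -1.0]
opening: 0.0178
grasp_force: 55.0
```

>>> step_arm --commands '[0, 0, 0.004, 0, 0, 0, 0.008, 0, 0, 0, 0.008, 0]'

```text
time_s: 14.08
position: [0.5621, -0.2198, 0.097]
ee_rot: [0.0, 1.0, 0.026, 0.0]
wrist_force: [-0.3, 0.4, 4.0]
opening: 0.0178
grasp_force: 55.0
```

```bash
python3 - <<'E'
from h import *
go(.5622,-.2194,.085,3)
E
```

```text
t 14.075 pos [ 0.5621 -0.2198  0.097 ] head 3.01 tilt [ 0.0004 -0.0004] F [-0.3  0.4  4. ] T [0.28 0.1  0.04] op 0.0178 
cmd [ 0.0005 -0.0015  0.0481] yaw 0.0003
```

Catch contact is at the expected height now. Pressing on in small steps.

>>> step_arm --commands '[0, 0, 0.004, 0, 0, 0, 0.008, 0, 0, 0, 0.008, 0]'

```text
time_s: 14.45
position: [0.5621, -0.2199, 0.0963]
ee_rot: [0.0, 1.0, 0.026, 0.0]
wrist_force: [-4.1, 1.7, 12.2]
opening: 0.0176
grasp_force: 55.0
```

>>> step_arm --commands '[0, 0, 0.004, 0, 0, 0, 0.008, 0, 0, 0, 0.008, 0]'

```text
time_s: 14.82
position: [0.5621, -0.2202, 0.0944]
ee_rot: [0.001, 1.0, 0.026, 0.0]
wrist_force: [-4.8, 1.6, 12.9]
opening: 0.0178
grasp_force: 55.0
```

>>> step_arm --commands '[0, 0, 0.004, 0, 0, 0, 0.008, 0, 0, 0, 0.012, 0, 0, 0, 0.012, 0]'

```text
time_s: 15.32
position: [0.5621, -0.2205, 0.0911]
ee_rot: [0.001, 1.0, 0.026, 0.0]
wrist_force: [-3.3, 0.0, 11.4]
opening: 0.0179
grasp_force: 55.0
```

>>> step_arm --commands '[0, 0, 0.004, 0, 0, 0, 0.008, 0, 0, 0, 0.012, 0, 0, 0, 0.012, 0]'

```text
time_s: 15.82
position: [0.562, -0.2205, 0.0875]
ee_rot: [0.001, 1.0, 0.026, 0.0]
wrist_force: [-1.1, -1.3, 7.5]
opening: 0.0176
grasp_force: 55.0
```

```bash
python3 - <<'E'
from h import *
go(.5622,-.2194,.0842,3)
E
```

```text
t 15.825 pos [ 0.562  -0.2205  0.0875] head 3.01 tilt [ 0.0005 -0.0016] F [-1.1 -1.3  7.5] T [-0.09  0.42 -0.  ] op 0.0176 
cmd [ 0.0008 -0.0044  0.0132] yaw 0.0002
```

>>> step_arm --commands '[0, 0, 0.004, 0, 0, 0, 0.008, 0, 0, 0, 0.008, 0]'

```text
time_s: 16.2
position: [0.5621, -0.2204, 0.085]
ee_rot: [0.001, 1.0, 0.026, 0.0]
wrist_force: [-1.0, -1.4, 5.3]
opening: 0.0174
grasp_force: 55.0
```

>>> step_arm --commands '[0, 0, 0.004, 0, 0, 0, 0.006, 0, 0, 0, 0.006, 0]'

```text
time_s: 16.58
position: [0.5622, -0.2204, 0.084]
ee_rot: [0.001, 1.0, 0.026, 0.0]
wrist_force: [-2.5, -0.7, 9.1]
opening: 0.0178
grasp_force: 55.0
```

```bash
python3 - <<'E'
from h import *
go(.5622,-.2194,.0842,3)
E
```

```text
t 16.575 pos [ 0.5622 -0.2204  0.084 ] head 3.01 tilt [ 0.0007 -0.0014] F [-2.5 -0.7  9.1] T [-0.03  0.46  0.06] op 0.0178 
cmd [ 0.0001 -0.004  -0.0007] yaw 0.0002
```

>>> step_arm --commands '[0, 0, 0.004, 0, 0, 0, 0.006, 0, 0, 0, 0.006, 0]'

```text
time_s: 16.95
position: [0.5623, -0.2205, 0.0839]
ee_rot: [0.001, 1.0, 0.026, 0.0]
wrist_force: [-5.6, 1.2, 16.7]
opening: 0.018
grasp_force: 55.0
```

```bash
python3 - <<'E'
from h import *
go(.5622,-.2204,.0842,3)
E
```

```text
t 16.95 pos [ 0.5623 -0.2205  0.0839] head 3.01 tilt [ 0.0008 -0.0015] F [-5.6  1.2 16.7] T [ 0.27  1.24 -0.  ] op 0.018 
cmd [-0.0005 -0.0003 -0.0012] yaw 0.0003
```

Bottomed: the force rises stiffly with no further travel. Ease the press, open, withdraw.

>>> step_arm --commands '[0, 0, -0.004, 0, 0, 0, -0.006, 0, 0, 0, -0.006, 0]' --grip_force 20

```text
time_s: 17.32
position: [0.5623, -0.2204, 0.084]
ee_rot: [0.001, 1.0, 0.026, 0.0]
wrist_force: [-1.1, -1.8, 8.9]
opening: 0.0178
grasp_force: 20.0
```

>>> step_arm --commands '[0, 0, 0, 0, 0, 0, 0, 0, 0, 0, 0, 0, 0, 0, 0, 0, 0, 0, 0, 0]' --claw 0

```text
time_s: 17.95
position: [0.5618, -0.2195, 0.0824]
ee_rot: [-0.0, 1.0, 0.026, -0.0]
wrist_force: [-0.1, 0.5, 0.6]
opening: 0.043
grasp_force: 0.0
```

>>> step_arm --commands '[0, 0, -0.03, 0, 0, 0, -0.07, 0, 0, 0, -0.15, 0, 0, 0, -0.25, 0, 0, 0, -0.4, 0, 0, 0, -0.6, 0, 0, 0, -0.6, 0, -0.25, 0.8, -0.6, 0, -0.25, 0.8, -0.6, 0]'

```text
time_s: 19.08
position: [0.5309, -0.3412, 0.2333]
ee_rot: [0.0, 1.0, 0.027, 0.0]
wrist_force: [1.0, 0.7, -0.3]
opening: 0.0438
grasp_force: 0.0
```

>>> step_arm --commands '[-0.1, -0.25, 0, 0, -0.2, -0.5, 0, 0, -0.3, -0.75, 0, 0, -0.4, -1, 0, 0, -0.4, -1, 0, 0, -0.4, -1, 0, 0, -0.4, -1, 0, 0]'

```text
time_s: 19.95
position: [0.4186, -0.0974, 0.2329]
ee_rot: [0.0, 1.0, 0.026, 0.0]
wrist_force: [0.6, -0.4, 0.5]
opening: 0.0436
grasp_force: 0.0
```

```bash
python3 - <<'E'
from h import *
go(.5622,-.2204,.0842,3)
p,d=grab('scene');q,e=grab('top')
c=np.zeros((400,800,3),np.uint8)
c[:,:400]=cv2.resize(p[140:240,205:305],(400,400),interpolation=cv2.INTER_CUBIC)[:,:,::-1]
c[:,400:]=cv2.resize(q[145:245,330:430],(400,400),interpolation=cv2.INTER_CUBIC)[:,:,::-1]
cv2.imwrite('pics/end.png',c)
for n,D in(('scene',d),('top',e)):
    P=cloud(n,D);a=np.radians(3);c=np.array([.5625,-.22])
    u=(P[...,0]-c[0])*np.cos(a)+(P[...,1]-c[1])*np.sin(a); v=-(P[...,0]-c[0])*np.sin(a)+(P[...,1]-c[1])*np.cos(a)
    for lo,hi in((-.05,-.02),(.02,.05),(-.008,.008),(-.08,-.069),(.069,.08)):
        m=(abs(u)<.004)&(v>lo)&(v<hi)&(P[...,2]>.05); print(n,lo,m.sum(),np.median(P[m][:,2]).round(4) if m.any() else '')
E
```

```text
t 19.95 pos [ 0.4186 -0.0974  0.2329] head 2.98 tilt [ 0.0008 -0.0009] F [ 0.6 -0.4  0.5] T [ 0.01  0.04 -0.01] op 0.0436 
cmd [0.5474 0.5208 0.5958] yaw -0.0004
scene -0.05 36 0.0764
scene 0.02 34 0.0775
scene -0.008 22 0.1119
scene -0.08 0 
scene 0.069 15 0.0711
top -0.05 28 0.0758
top 0.02 33 0.076
top -0.008 30 0.1096
top -0.08 7 0.0762
top 0.069 5 0.0768
```

View pics/end.png

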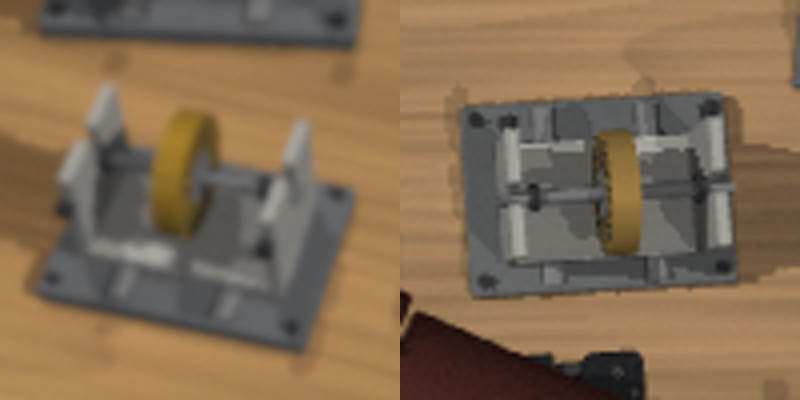

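The picture shows the axle deep in both slots (at about (535,195) and (715,190)) and level. Depth gives about 76–77 mm on its upper surface on both sides.

```bash
python3 -c "
from workcell import r
print(r.job_done())"
```

```text
the job is handed in; nothing more can be done
None
```

The brush wheel sits past both catches and level on the slot floors of the deburring stand, released and handed in at about 20 s; the highest wrist force I read was 32 N (about 35 N on the stand), on a first press that I backed off.

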